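# Shim the rocking bench scale

### The job

The bench scale rocks because one foot, the one with the brass stud at its front left corner, does not reach the table. Push the orange wedge, thin end first, under that foot until it just takes up the gap and the rocking stops, then press down with the fingertips on the corner of the pan by that foot to check that the scale stays level, and withdraw. Pick nothing up, do not shove the scale out of its place, and leave the brass weight, the ring mould and the bottle alone.

Things in the scene. Friction and masses are not known exactly. Their poses are not given: they have to be found in the camera images.
- scale: Blue bench scale, about 2.2 kg, loose on the table. Origin: on the table under its middle; z up, x to its rear, y to its left; display console on its -x side, out to x = -118, y -95 to 55, 51 mm high. Housing 170 (x) by 206 (y), underside at z = 20 mm, pan on top. Feet at x = +-75, y = +-128 mm on lugs 30 mm high (37 with caps) reaching y = +-136: three with domed black pads, one a bare brass stud
- short_foot (a point): Lowest point of the bare brass stud (brass cap on its lug), a dome of 8 mm radius, at the scale's front left corner, scale frame (-75, 128, 10) mm: it hangs 10 mm clear of the table while the scale stands level on the other three feet. Pressed on that corner with more than about 3 N, the scale rocks over by 4 degrees
- pan_corner (a point): The place to press: on top of the white-rimmed flat pan (190 by 206 mm, top at z = 70 mm) at its front left corner by the brass stud, 20 mm in from both edges; scale frame (-75, 82, 70) mm
- wedge: Orange plastic wedge, 90 long (x), 46 wide (y), 2 mm thick at the thin end (+x), rising evenly to 22 mm at the upright flat back (-x); 70 g. Origin: centre of its underside; z up. Lies flat by the scale's left side, thin end roughly towards the stud, 20 to 50 mm short of it. Slid in, it meets the stud at wedge x = +10 mm; the push then stiffens, and about 4 to 5 N on its back seats it
- wedge_tip (a point): Middle of the thin end, on the table (wedge frame 45, 0, 0 mm)
- wedge_back (a point): Middle of the upright back face, 11 mm above the table (wedge frame -45, 0, 11 mm): where to push
- check_weight: Brass 0.5 kg weight with a knob, 42 mm across, 64 mm tall, in front of the scale; leave alone. Origin: centre of its underside
- ring_mould: Aluminium ring mould, 68 mm across, 28 mm tall, to the left of the scale towards the rear; leave alone. Origin: centre of its underside
- spray_bottle: Amber bottle with black cap, 60 mm across, 150 mm tall, to the right of the scale; leave alone. Origin: centre of its underside
There are look-alikes about, which are no part of the job. Of the things like the wedge, leave any that is black or turquoise; of the rest the larger one is meant.

How it is judged:
By the outcome, as a careful person would: the job done as asked, in the order asked, and still so for the second after the job is handed in, with the robot touching nothing.
It also fails if it takes over 48 s, if anything falls off the work surface, if the arm or the gripper's body presses on something with over 40 N, if the wrist force passes 120 N, or if a joint passes its speed limit or range.

### The arm

A 6-joint arm with a two-finger parallel gripper is mounted at the origin on the work surface. World frame = base frame: x ahead of the robot, y to its left, z up, the work surface at z = 0. Lengths are in m, angles in rad, forces in N, time in s.
With the tool pointing down it reaches from about 0.275 to 0.975 m from the base axis. Payload 8.4 kg.
Tool frame: the origin (TCP) lies on the centre line of the jaws, within the pads' length; the fingertips stand 8 mm ahead of it and the grasp point (between the pads) lies 11 mm behind it (manip.tips_ahead is the distance from the TCP to the fingertips, in m); x points along the fingers, z is the direction in which the jaws open and shut, and the axes are right-handed (so a half turn about x gives the same grasp; the last joint's range is limited). The gripper opens to 92 mm and grips with 3 to 60 N. Pads are 20 mm wide; open, the fingers measure 128 mm over their backs; the gripper's body (75 mm by 189 mm) begins 69 mm behind the grasp point.
Start: joints at [-1.178, 0.353, 1.633, -0, 1.155, -0.002], TCP at [0.24, -0.577, 0.223] pointing down, gripper open.
Joint ranges: [-2.63, 2.63], [-0.92, 2.1], [0.06, 2.66], [-1.3, 4.44], [0, 2.69], [-3.02, 3.02]. Speed limits (rad/s): [2.22, 2.22, 2.79, 3.14, 3.14, 3.14].

### API

Orientations are given as a unit quaternion [w, x, y, z].
In Python, from workcell import manip, viewer gives the robot as it stands.
- The arm moves only by the tool drive_tool, never from a script. Its arguments are lists of equal length, an entry for each row: "jaw": the closure, from -1 (fully open) to 1 (shut); "travel": the shift along the world's x, y, z normalised to -1 to 1, where 1 is 30 mm, a list of three; "turn": the turn, a rotation vector about the world's x, y, z normalised to -1 to 1, where 1 is 4 degrees, a list of three. A call has 1 to 12 rows; each row shifts and turns the commanded pose from where the row before left it; what a row does not reach is not made up. A row lasts 1/10 s, in which the tool goes at most 50 mm and 8.59 degrees, less where a joint would pass 70% of its speed; a pose out of reach is approached as far as the arm can. A call with a number of a shift or a turn outside -1 to 1 is refused whole. A call with a gripper value outside its range is refused whole. The fingers move at their own pace and stop on an object; the grip force is fixed at half the most. Time passes only in rows, so rows that do not move let the fingers close. It gives the time, the measured TCP pose, the force and the opening at its end, in the units of the state.
- manip.read_state(): the state, without advancing time (a new reading comes with each control period).
- viewer.capture(name): name is "scene" or "top" or "wrist"; returns the picture (384x512x3 uint8, red, green, blue); there is no depth.
- viewer.camera_model(name): a dict with "mtx" (3x3 intrinsics, pixels), "distortion" ([k1, k2, p1, p2, k3] as OpenCV has them; the pictures are not rectified), "rvec" (rotation vector, rad) and "tvec" (3), from world to camera coordinates, as OpenCV has them. Camera axes: x right, y down, z forward; pixel columns grow to the right and rows downward; lengths in m; the calibration is good to about 2 mm. A picture is of the moment at which its call begins: read the wrist's pose just before it. camera_model takes no time and is no camera call; for the wrist camera it gives the pose at the moment of the call.
- manip.finish_job(): hands the job in, once; it reports no verdict.
The state is a dict: "t": time; "joints": joint angles; "joint_velocities": joint speeds; "joint_efforts": joint torques, N m; "ee_pos": TCP position; "tool_rot": TCP orientation; "force": force on the tool from outside, world axes, zero at the start; "moment": the same for the moment, N m; "finger_gap": finger opening in m.
Only numpy, scipy, OpenCV 4.12 (cv2) and the standard library are available. Lean on these libraries where they do the work, as an engineer would, in place of code of your own. Each camera call takes 0.05 s, during which the arm holds its last target.

## Working session

There is one attempt and no reset: what is moved stays moved. The work goes in short steps, Python scripts to look and compute and a tool call to move; the robot and the scene stay as the last step left them, time stands still between calls to the robot, and variables do not carry over. Pictures are saved under pics/ and viewed, and the job is handed in when it is done.

Besides the shell and the picture viewer there is one more tool, called after "Call:" as a command line: name --argument value ..., lists and objects as JSON in quotes. drive_tool: Moves the arm, as the interface text tells. Scaled input: -1 to 1 covers 30 mm each way for a shift and 4 degrees each way for a turn. Its arguments: {"type":"object","properties":{"jaw":{"type":"array"},"travel":{"type":"array"},"turn":{"type":"array"}},"required":["jaw","travel","turn"]}

```bash
mkdir -p pics; cat > h.py <<'E'
import numpy as np,cv2
from workcell import manip,viewer
def snap(c,n):
    im=viewer.capture(c); cv2.imwrite(f'pics/{n}.png',im[:,:,::-1]); return im
def ray(c,uv,m=None):
    m=m or viewer.camera_model(c)
    K=np.array(m['mtx'],float);d=np.array(m['distortion'],float)
    p=cv2.undistortPoints(np.array(uv,float).reshape(-1,1,2),K,d).reshape(-1,2)
    R=cv2.Rodrigues(np.array(m['rvec'],float))[0];t=np.array(m['tvec'],float).ravel()
    D=np.c_[p,np.ones(len(p))]@R; return -R.T@t,D
def plane(c,uv,z,m=None):
    o,D=ray(c,uv,m); return o+D*((z-o[2])/D[:,2])[:,None]
def proj(c,P):
    m=viewer.camera_model(c)
    return cv2.projectPoints(np.array(P,float).reshape(-1,3),np.array(m['rvec'],float),np.array(m['tvec'],float),np.array(m['mtx'],float),np.array(m['distortion'],float))[0].reshape(-1,2)
E
python3 - <<'E'
from h import *
for c in("scene","top","wrist"): snap(c,c+"0")
for c in("scene","top"): print(ray(c,[[256,192]]))
print(manip.read_state())
E
```

```text
(array([ 0.86871344, -0.37123852,  0.78164444]), array([[-0.35185221,  0.41018475, -0.84145749]]))
(array([ 0.51845499, -0.05370186,  1.12817141]), array([[ 0.0530055 ,  0.00460325, -0.99862837]]))
{'t': 0.15, 'joints': array([-1.17842818e+00,  3.53486344e-01,  1.63393232e+00, -2.03769263e-05,
        1.15518926e+00, -2.41690054e-03]), 'joint_velocities': array([-0.00037145, -0.00022852, -0.00159652, -0.00249948,  0.00030832,
        0.00039531]), 'joint_efforts': array([ 5.35574745e-04, -5.94208002e+01, -3.34467959e+01,  6.96680602e-02,
        2.05217104e-02, -6.21776644e-05]), 'ee_pos': array([ 0.24023119, -0.57660701,  0.2220511 ]), 'tool_rot': array([ 0.5880469 ,  0.39242594,  0.58865061, -0.39203722]), 'force': array([-0.93064113, -0.4323404 ,  0.1120639 ]), 'moment': array([-0.01586654,  0.00860064, -0.010472  ]), 'finger_gap': 0.09197943433444405}
```

View pics/top0.png

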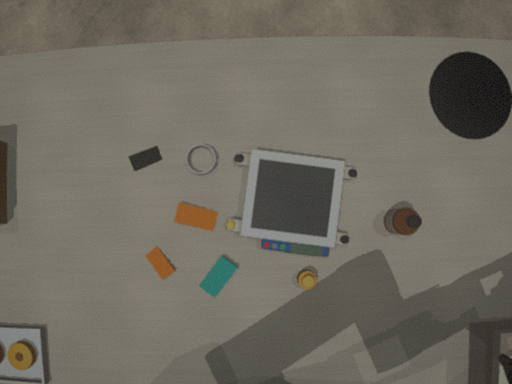

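View pics/scene0.png

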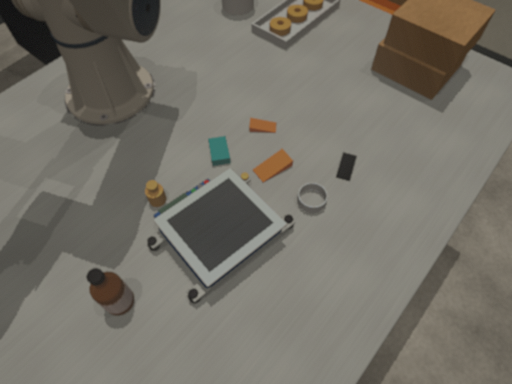

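The top view shows the scale near (292,198), its brass cap at about (232,225) and the large orange wedge at about (196,216). The smaller orange, the turquoise and the black wedges are the decoys.

```bash
python3 - <<'E'
from h import *
for c in("top","scene"):
    im=cv2.imread(f'pics/{c}0.png'); hsv=cv2.cvtColor(im,cv2.COLOR_BGR2HSV)
    o=cv2.inRange(hsv,(5,170,110),(14,255,255)); 
    y=cv2.inRange(hsv,(17,110,100),(32,255,255))
    k=cv2.inRange(hsv,(0,0,0),(180,255,45))
    for n,mk,a0,a1 in(("or",o,100,2500),("ye",y,15,400),("bk",k,25,400)):
        cs,_=cv2.findContours(mk,cv2.RETR_EXTERNAL,cv2.CHAIN_APPROX_NONE)
        for q in cs:
            a=cv2.contourArea(q)
            if a0<a<a1:
                r=cv2.minAreaRect(q);M=cv2.moments(q);print(c,n,a,np.round([M['m10']/M['m00'],M['m01']/M['m00']],1),plane(c,[[M['m10']/M['m00'],M['m01']/M['m00']]],.037 if n!='or' else .012).round(4), cv2.boxPoints(r).round(1).tolist() if n=='or' else '')
    if c=='top': cr=im[130:280,130:370]
    else: cr=im[110:260,130:370]
    cv2.imwrite(f'pics/{c}_crop.png',cv2.resize(cr,None,fx=3.3,fy=3.3,interpolation=cv2.INTER_CUBIC))
E
```

```text
top or 341.5 [159.7 262.3] [[0.4235 0.1767 0.012 ]] [[145.39999389648438, 255.0], [156.8000030517578, 246.6999969482422], [173.6999969482422, 270.0], [162.3000030517578, 278.20001220703125]]
top or 448.5 [197.7 216.3] [[0.5263 0.086  0.012 ]] [[174.89999389648438, 220.5], [179.3000030517578, 202.8000030517578], [216.1999969482422, 212.10000610351562], [211.8000030517578, 229.6999969482422]]
top ye 242.0 [306.9 279.9] [[ 0.3776 -0.1556  0.037 ]] 
top ye 37.5 [230.4 224.2] [[0.5066 0.0104 0.037 ]] 
top bk 163.0 [506.6 365.7] [[ 0.1426 -0.6357  0.037 ]] 
scene or 200.0 [383.8   4.7] [[0.3895 0.8637 0.012 ]] [[362.0, 0.0], [365.70001220703125, -8.699999809265137], [399.20001220703125, 5.599999904632568], [395.3999938964844, 14.300000190734863]]
scene ye 219.5 [153.2 189.7] [[ 0.3732 -0.1552  0.037 ]] 
scene ye 21.0 [244.5 175.7] [[0.5076 0.009  0.037 ]] 
scene ye 197.5 [280.2  23.5] [[0.2078 0.5222 0.037 ]] 
scene ye 185.0 [297.4  10.7] [[0.2077 0.6125 0.037 ]] 
scene ye 59.0 [313.2   1.8] [[0.2175 0.6866 0.037 ]] 
scene bk 167.0 [ 95.8 276.9] [[ 0.4421 -0.3711  0.037 ]] 
scene bk 160.0 [346.  168.8] [[0.6778 0.1784 0.037 ]] 
scene bk 120.5 [495.5  56.1] [[0.7895 0.8108 0.037 ]]
```

View pics/top_crop.png

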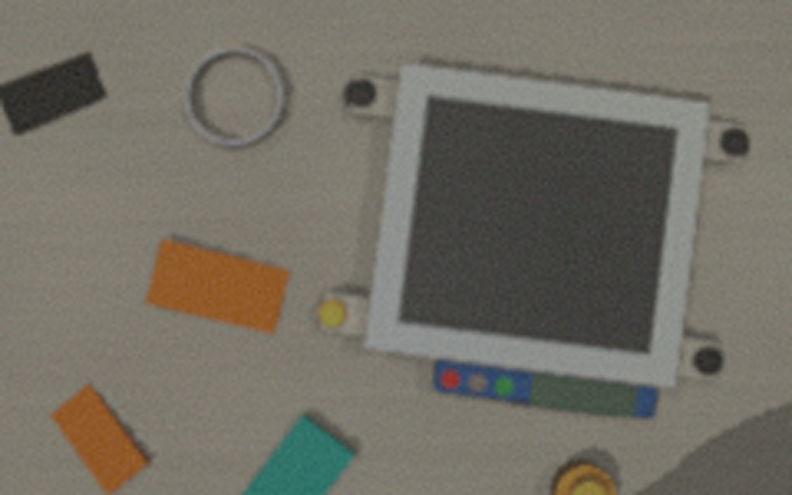

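View pics/scene_crop.png

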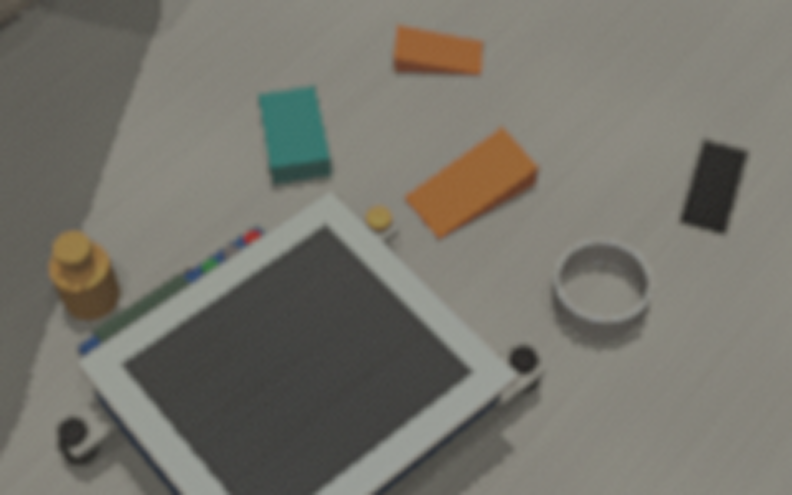

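```bash
python3 - <<'E'
from h import *
T=lambda L:np.array(L)/3.3+[130,130]-.35
S=lambda L:np.array(L)/3.3+[130,110]-.35
pads=plane('top',T([(332,313),(360,93),(735,142),(708,359)]),.037)
mod=np.array([(-75,128),(75,128),(75,-128),(-75,-128)])/1e3
def rigid(a,b):
    ca,cb=a.mean(0),b.mean(0);U,s,V=np.linalg.svd((a-ca).T@(b-cb));R=(U@V).T;return R,cb-R@ca
R,t=rigid(mod,pads[:,:2]);print('scale',t,np.degrees(np.arctan2(R[1,0],R[0,0])),(mod@R.T+t-pads[:,:2]).round(4).tolist())
print('stud',R@mod[0]+t,'pan',R@[-.075,.082]+t,'brass scene',plane('scene',S([(378,218)]),.037), 'top',pads[0])
mm=np.array([[-.075+.0,.0]])
for n,F,th,bk in(('top',T,[(289,270),(275,332)],[(166,238),(147,303)]),('scene',S,[(405,199),(440,237)],[(503,129),(537,170)])):
    a=plane(n,F(th),.002)[:,:2];b=plane(n,F(bk),.022)[:,:2]
    tip=a.mean(0);back=b.mean(0);d=tip-back
    print(n,'tip',tip,'back',back,'len',np.linalg.norm(d),'ang',np.degrees(np.arctan2(d[1],d[0])),'w',np.linalg.norm(a[0]-a[1]),np.linalg.norm(b[0]-b[1]))
print(np.degrees(manip.read_state()['joints']))
from scipy.spatial.transform import Rotation as Ro
q=manip.read_state()['tool_rot'];print(Ro.from_quat(np.r_[q[1:],q[0]]).as_matrix().round(3))
E
```

```text
scale [ 0.55996432 -0.12741433] -9.010084324717745 [[-0.0, 0.0001], [0.0001, -0.0003], [0.0009, 0.0003], [-0.001, -0.0002]]
stud [0.50593562 0.01075187] pan [ 0.49873164 -0.03468052] brass scene [[0.5070496  0.00847684 0.037     ]] top [0.50594796 0.01064493 0.037     ]
top tip [0.51488424 0.04727258] back [0.53827394 0.13138091] len 0.08730000015945383 ang -105.54072397466945 w 0.044178837329427324 0.046476022476638755
scene tip [0.51506046 0.04760418] back [0.53952886 0.13161047] len 0.08749720034071995 ang -106.23918692425615 w 0.04305534729158845 0.045518380443737204
[-6.75189610e+01  2.02532756e+01  9.36174261e+01 -1.16751188e-03
  6.61874691e+01 -1.38478200e-01]
[[-0.     0.923  0.385]
 [ 0.001  0.385 -0.923]
 [-1.    -0.    -0.001]]
```

The wedge already points at the stud to within about 2 mm, heading about -105.8°. I'll close the fingers, set the jaw axis across the wedge's back and go to a point behind it.

Call:
drive_tool --jaw '[1,1,1,1,1,1,1,1,1,1,1,1]' --travel '[[0.4,0.95,0],[0.4,0.95,0],[0.4,0.95,0],[0.4,0.95,0],[0.4,0.95,0],[0.4,0.95,0],[0.4,0.95,0],[0.4,0.95,0],[0.4,0.95,0],[0.4,0.95,0],[0.4,0.95,0],[0.4,0.95,0]]' --turn '[[0,0,0.5],[0,0,0.5],[0,0,0.5],[0,0,0.5],[0,0,0.5],[0,0,0.5],[0,0,0.5],[0,0,0.5],[0,0,0.5],[0,0,0.5],[0,0,0.5],[0,0,0.5]]'

```text
t: 1.35
ee_pos: [0.3846, -0.2337, 0.2225]
tool_rot: [0.657, 0.261, 0.657, -0.261]
force: [0.4, -0.3, -0.5]
finger_gap: 0.0002
```

Call:
drive_tool --jaw '[1,1,1,1,1,1,1,1,1,1,1,1]' --travel '[[0.4,0.95,0],[0.4,0.95,0],[0.4,0.95,0],[0.4,0.95,0],[0.4,0.95,0],[0.4,0.95,0],[0.4,0.95,0],[0.4,0.95,0],[0.4,0.95,0],[0.4,0.95,0],[0.4,0.95,0],[0.4,0.95,0]]' --turn '[[0,0,0.5],[0,0,0.5],[0,0,0.5],[0,0,0.5],[0,0,0.5],[0,0,0.5],[0,0,0.5],[0,0,0.5],[0,0,0.5],[0,0,0.5],[0,0,0.5],[0,0,0.5]]'

```text
t: 2.55
ee_pos: [0.5286, 0.1083, 0.2224]
tool_rot: [0.697, 0.118, 0.697, -0.119]
force: [0.6, -0.7, 0.6]
finger_gap: 0.0005
```

Call:
drive_tool --jaw '[1,1,1]' --travel '[[0.35,0.95,0],[0.3,0.95,0],[0,0,0]]' --turn '[[0,0,0.5],[0,0,0.5],[0,0,0]]'

```text
t: 2.85
ee_pos: [0.5487, 0.1669, 0.2223]
tool_rot: [0.701, 0.094, 0.701, -0.093]
force: [0.0, -0.2, 0.5]
finger_gap: 0.0007
```

```bash
cat > st.py <<'E'
from h import *
from scipy.spatial.transform import Rotation as Ro
s=manip.read_state();q=s['tool_rot'];M=Ro.from_quat(np.r_[q[1:],q[0]]).as_matrix()
print(round(s['t'],2),s['ee_pos'].round(4),'F',s['force'].round(2),'gap',round(s['finger_gap'],4),'zang',np.degrees(np.arctan2(M[1,2],M[0,2])).round(2),M[:,0].round(3))
E
python3 st.py; python3 - <<'E'
from h import *
snap('wrist','w1');snap('top','t1')
E
```

```text
2.85 [0.5487 0.1669 0.2223] F [ 0.03 -0.17  0.46] gap 0.0007 zang -15.2 [ 0.     0.001 -1.   ]
```

View pics/w1.png

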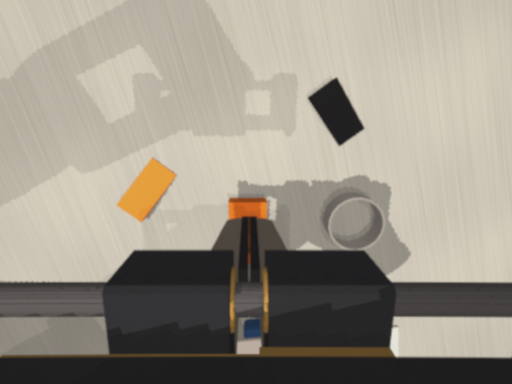

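In the wrist view the wedge's back edge spans columns 229-267, centred on the fingers at about 249 and square to the image. Next I'll descend behind it.

Call:
drive_tool --jaw '[1,1,1,1,1,1,1,1,1]' --travel '[[0,0,-1],[0,0,-1],[0,0,-1],[0,0,-1],[0,0,-1],[0,0,-1],[0,0,-0.5],[0,0,-0.4],[0,0,0]]' --turn '[[0,0,0],[0,0,0],[0,0,0],[0,0,0],[0,0,0],[0,0,0],[0,0,0],[0,0,0],[0,0,0]]'

```text
t: 3.85
ee_pos: [0.5473, 0.1634, 0.0148]
tool_rot: [0.7, 0.095, 0.701, -0.095]
force: [-0.1, -0.6, -0.7]
finger_gap: 0.0005
```

```bash
python3 st.py; python3 - <<'E'
from h import *
for c in('top','scene'):
    im=snap(c,c+'2'); 
    x,y=(150,180) if c=='top' else (190,110)
    cv2.imwrite(f'pics/{c}2c.png',cv2.resize(im[y:y+80,x:x+110,::-1],None,fx=7,fy=7,interpolation=cv2.INTER_CUBIC))
E
```

```text
3.85 [0.5473 0.1634 0.0148] F [-0.06 -0.6  -0.71] gap 0.0005 zang -15.41 [-0.002 -0.001 -1.   ]
```

View pics/scene2c.png

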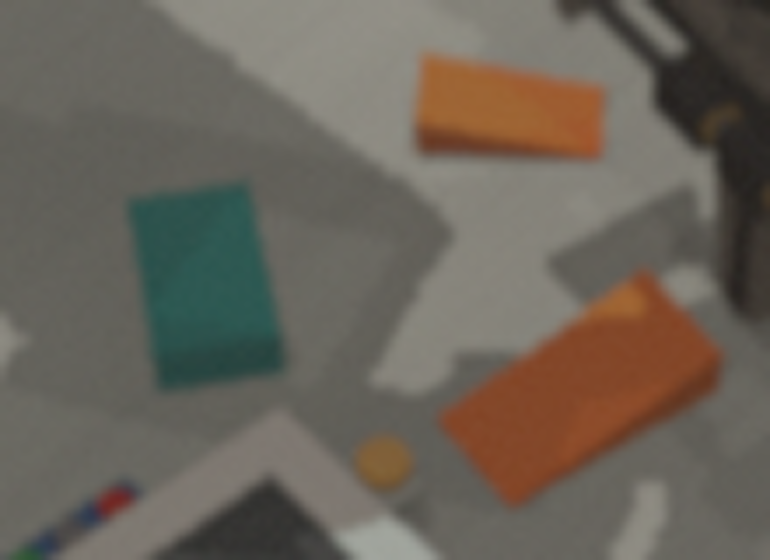

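Call:
drive_tool --jaw '[1,1,1,1,1,1,1,1,1,1,1,1]' --travel '[[-0.037,-0.13,0],[-0.037,-0.13,0],[-0.037,-0.13,0],[-0.037,-0.13,0],[-0.037,-0.13,0],[-0.037,-0.13,0],[-0.037,-0.13,0],[-0.037,-0.13,0],[-0.037,-0.13,0],[-0.037,-0.13,0],[-0.037,-0.13,0],[0,0,0]]' --turn '[[0,0,0],[0,0,0],[0,0,0],[0,0,0],[0,0,0],[0,0,0],[0,0,0],[0,0,0],[0,0,0],[0,0,0],[0,0,0],[0,0,0]]'

```text
t: 5.15
ee_pos: [0.5353, 0.1206, 0.0155]
tool_rot: [0.701, 0.095, 0.701, -0.095]
force: [-0.8, -0.1, 0.2]
finger_gap: 0.0005
```

```bash
python3 st.py; python3 - <<'E'
from h import *
for c in('top','scene'):
    im=snap(c,c+'3'); 
    x,y=(150,180) if c=='top' else (190,110)
    cv2.imwrite(f'pics/{c}3c.png',cv2.resize(im[y:y+80,x:x+110,::-1],None,fx=7,fy=7,interpolation=cv2.INTER_CUBIC))
E
```

```text
5.15 [0.5353 0.1206 0.0155] F [-0.77 -0.12  0.19] gap 0.0005 zang -15.4 [-0.001 -0.    -1.   ]
```

View pics/scene3c.png

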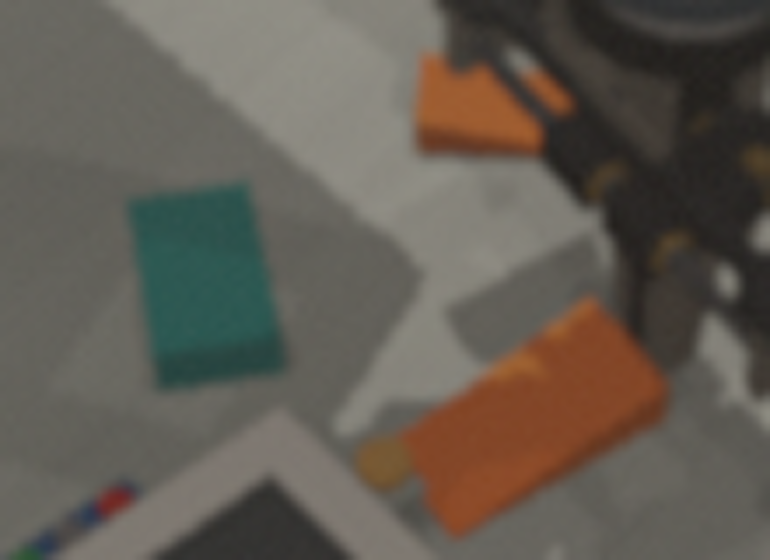

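View pics/top3c.png

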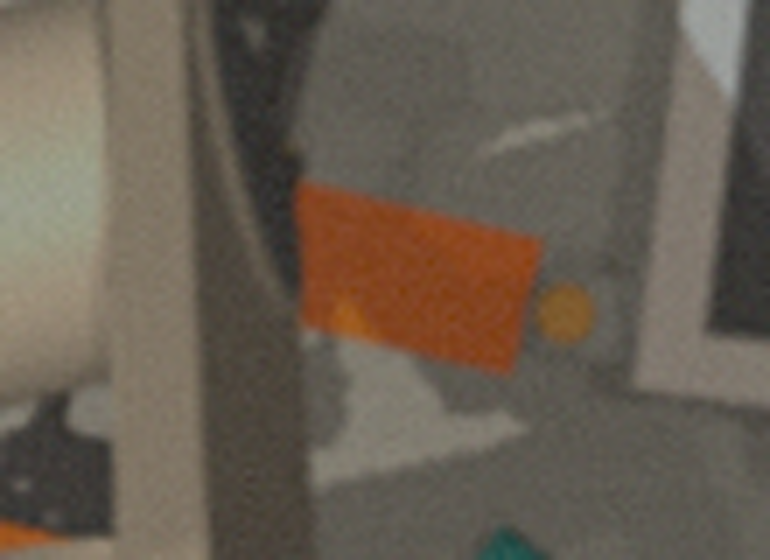

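Contact is made, and the wedge's thin end (crop about (527,306)) is centred on the stud with about 14 mm to go. Estimated remaining push is about 49 mm; I'll do most of it now.

Call:
drive_tool --jaw '[1,1,1,1,1,1,1,1,1,1,1]' --travel '[[-0.037,-0.13,0],[-0.037,-0.13,0],[-0.037,-0.13,0],[-0.037,-0.13,0],[-0.037,-0.13,0],[-0.037,-0.13,0],[-0.037,-0.13,0],[-0.037,-0.13,0],[-0.037,-0.13,0],[-0.037,-0.13,0],[0,0,0]]' --turn '[[0,0,0],[0,0,0],[0,0,0],[0,0,0],[0,0,0],[0,0,0],[0,0,0],[0,0,0],[0,0,0],[0,0,0],[0,0,0]]'

```text
t: 6.35
ee_pos: [0.5243, 0.0817, 0.0156]
tool_rot: [0.701, 0.095, 0.701, -0.095]
force: [-0.8, 0.0, -0.8]
finger_gap: 0.0004
```

```bash
python3 st.py; python3 - <<'E'
from h import *
for c in('top','scene'):
    im=snap(c,c+'4'); 
    x,y=(150,180) if c=='top' else (190,110)
    cv2.imwrite(f'pics/{c}4c.png',cv2.resize(im[y:y+80,x:x+110,::-1],None,fx=7,fy=7,interpolation=cv2.INTER_CUBIC))
E
```

```text
6.35 [0.5243 0.0817 0.0156] F [-0.77  0.   -0.84] gap 0.0004 zang -15.4 [-0. -0. -1.]
```

View pics/scene4c.png

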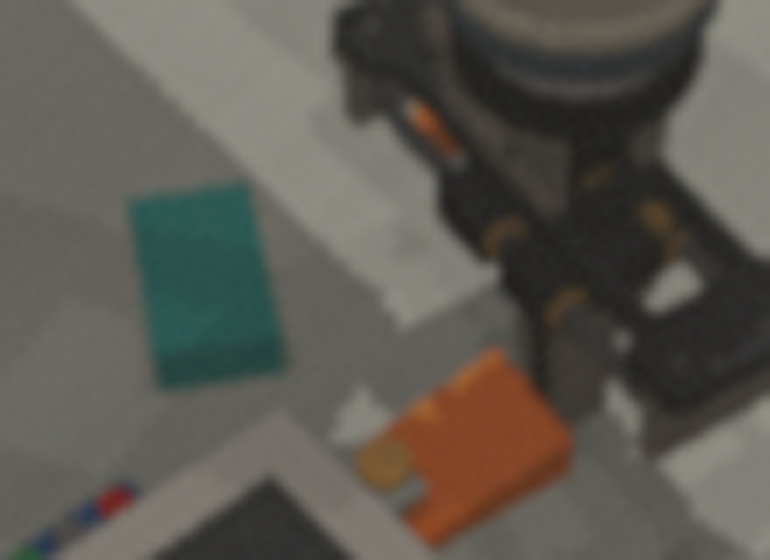

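View pics/top4c.png

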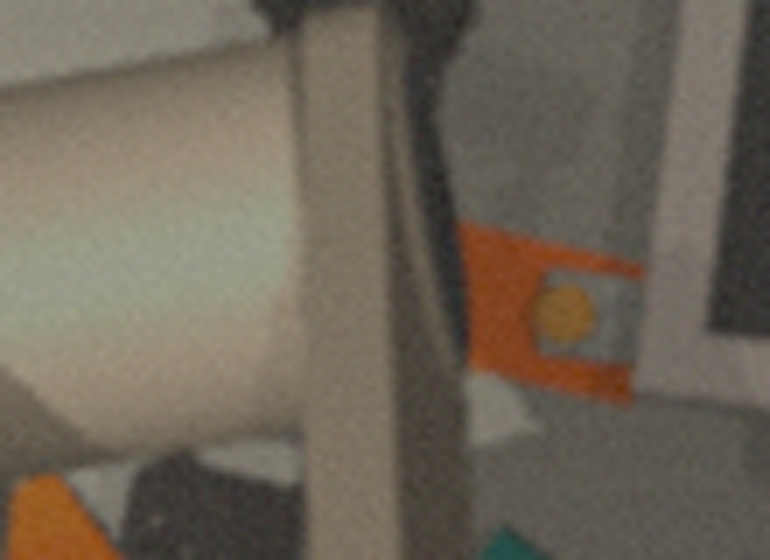

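The wedge is centred under the lug with about 8 mm left. From here I go in fine steps and watch the force.

Call:
drive_tool --jaw '[1,1,1,1,1,1]' --travel '[[-0.009,-0.032,0],[-0.009,-0.032,0],[-0.009,-0.032,0],[-0.009,-0.032,0],[-0.009,-0.032,0],[-0.009,-0.032,0]]' --turn '[[0,0,0],[0,0,0],[0,0,0],[0,0,0],[0,0,0],[0,0,0]]'

```text
t: 7.05
ee_pos: [0.523, 0.0764, 0.0156]
tool_rot: [0.701, 0.095, 0.701, -0.095]
force: [0.3, 0.7, 0.2]
finger_gap: 0.0003
```

Call:
drive_tool --jaw '[1]' --travel '[[-0.009,-0.032,0]]' --turn '[[0,0,0]]'

```text
t: 7.15
ee_pos: [0.5227, 0.0754, 0.0156]
tool_rot: [0.701, 0.095, 0.701, -0.095]
force: [-0.5, 0.1, 0.9]
finger_gap: 0.0003
```

Call:
drive_tool --jaw '[1]' --travel '[[-0.009,-0.032,0]]' --turn '[[0,0,0]]'

```text
t: 7.25
ee_pos: [0.5225, 0.0745, 0.0156]
tool_rot: [0.701, 0.095, 0.701, -0.095]
force: [0.3, 1.1, 0.9]
finger_gap: 0.0003
```

Call:
drive_tool --jaw '[1]' --travel '[[-0.005,-0.018,0]]' --turn '[[0,0,0]]'

```text
t: 7.35
ee_pos: [0.5224, 0.074, 0.0156]
tool_rot: [0.701, 0.095, 0.701, -0.095]
force: [0.6, 2.0, 1.2]
finger_gap: 0.0006
```

Call:
drive_tool --jaw '[1]' --travel '[[-0.005,-0.018,0]]' --turn '[[0,0,0]]'

```text
t: 7.45
ee_pos: [0.5223, 0.0736, 0.0156]
tool_rot: [0.701, 0.095, 0.701, -0.095]
force: [-0.2, 2.6, -0.2]
finger_gap: 0.0006
```

Call:
drive_tool --jaw '[1]' --travel '[[-0.005,-0.018,0]]' --turn '[[0,0,0]]'

```text
t: 7.55
ee_pos: [0.5222, 0.0731, 0.0156]
tool_rot: [0.701, 0.095, 0.701, -0.095]
force: [0.9, 4.3, -0.2]
finger_gap: 0.0002
```

Call:
drive_tool --jaw '[1]' --travel '[[-0.005,-0.018,0]]' --turn '[[0,0,0]]'

```text
t: 7.65
ee_pos: [0.5221, 0.0726, 0.0156]
tool_rot: [0.701, 0.095, 0.701, -0.094]
force: [1.3, 4.9, -0.5]
finger_gap: 0.0002
```

Call:
drive_tool --jaw '[1]' --travel '[[0,0,0]]' --turn '[[0,0,0]]'

```text
t: 7.75
ee_pos: [0.522, 0.0725, 0.0156]
tool_rot: [0.701, 0.095, 0.701, -0.095]
force: [2.6, 4.6, -0.4]
finger_gap: 0.0002
```

Call:
drive_tool --jaw '[1]' --travel '[[0,0,0]]' --turn '[[0,0,0]]'

```text
t: 7.85
ee_pos: [0.522, 0.0725, 0.0156]
tool_rot: [0.701, 0.095, 0.701, -0.095]
force: [2.2, 4.8, -0.8]
finger_gap: 0.0004
```

The wrist reads about 5 N and the geometry puts the stud at wedge x ≈ +9 to +10, so it is seated. Backing off, rising, then a look.

Call:
drive_tool --jaw '[1,1,1,1,1,1,1,1,1,1]' --travel '[[0.037,0.13,0],[0.1,0.35,0],[0.1,0.35,0],[0,0,0],[0,0,1],[0,0,1],[0,0,1],[0,0,1],[0,0,1],[0.3,1,0.5]]' --turn '[[0,0,0],[0,0,0],[0,0,0],[0,0,0],[0,0,0],[0,0,0],[0,0,0],[0,0,0],[0,0,0],[0,0,0]]'

```text
t: 8.85
ee_pos: [0.538, 0.1257, 0.1831]
tool_rot: [0.701, 0.095, 0.7, -0.095]
force: [1.5, -1.1, 0.8]
finger_gap: 0.0004
```

Call:
drive_tool --jaw '[1,1,1]' --travel '[[0.3,1,0],[0.3,1,0],[0,0,0]]' --turn '[[0,0,0],[0,0,0],[0,0,0]]'

```text
t: 9.15
ee_pos: [0.5568, 0.1902, 0.1808]
tool_rot: [0.701, 0.094, 0.7, -0.093]
force: [-0.6, -1.0, -0.7]
finger_gap: 0.0006
```

```bash
python3 st.py; python3 - <<'E'
from h import *
for c in('top','scene'):
    im=snap(c,c+'5'); 
    x,y=(130,130) if c=='top' else (130,110)
    cv2.imwrite(f'pics/{c}5c.png',cv2.resize(im[y:y+150,x:x+240,::-1],None,fx=3.3,fy=3.3,interpolation=cv2.INTER_CUBIC))
E
```

```text
9.15 [0.5568 0.1902 0.1808] F [-0.55 -1.01 -0.7 ] gap 0.0006 zang -15.24 [ 0.001  0.001 -1.   ]
```

View pics/scene5c.png

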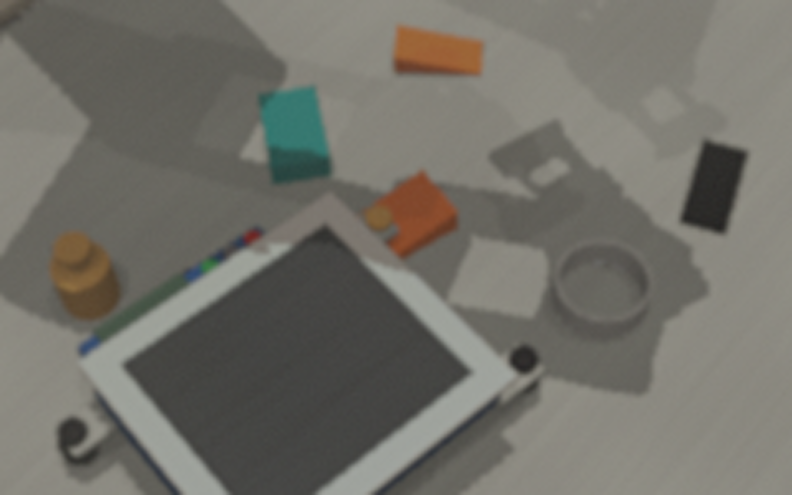

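View pics/top5c.png

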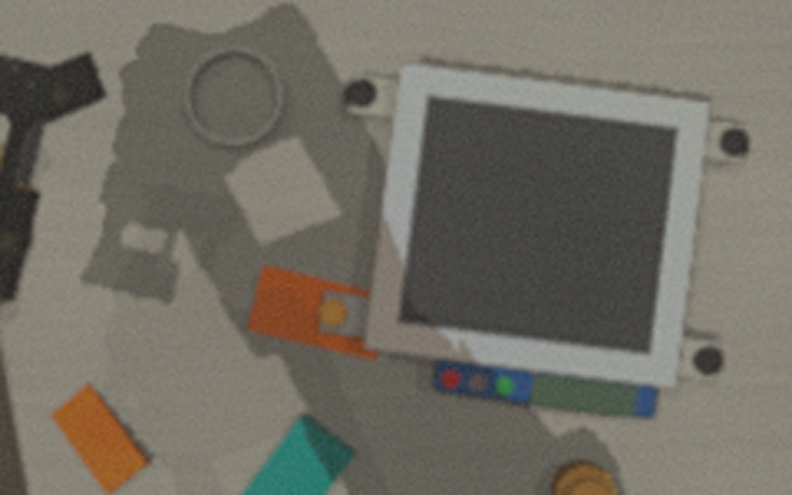

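The scale's caps are at the same pixels as before, and the brass cap sits over the wedge. Now to above the pan corner.

Call:
drive_tool --jaw '[1,1,1,1,1,1,1,1,1,1,1,1]' --travel '[[-0.24,-0.94,0],[-0.24,-0.94,0],[-0.24,-0.94,0],[-0.24,-0.94,0],[-0.24,-0.94,0],[-0.24,-0.94,0],[-0.24,-0.94,0],[-0.24,-0.94,0],[0,0,-1],[0,0,-1],[0,0,-0.9],[0,0,-0.2]]' --turn '[[0,0,0],[0,0,0],[0,0,0],[0,0,0],[0,0,0],[0,0,0],[0,0,0],[0,0,0],[0,0,0],[0,0,0],[0,0,0],[0,0,0]]'

```text
t: 10.45
ee_pos: [0.4954, -0.0391, 0.0852]
tool_rot: [0.699, 0.095, 0.703, -0.095]
force: [0.3, 0.4, 1.0]
finger_gap: 0.0009
```

Call:
drive_tool --jaw '[1,1]' --travel '[[0,0,0],[0,0,0]]' --turn '[[0,0,0],[0,0,0]]'

```text
t: 10.65
ee_pos: [0.4988, -0.0387, 0.0886]
tool_rot: [0.701, 0.095, 0.7, -0.095]
force: [0.3, -0.2, 0.3]
finger_gap: 0.0005
```

Call:
drive_tool --jaw '[1,1,1,1,1]' --travel '[[0,0.13,0],[0,0,-0.1],[0,0,-0.1],[0,0,-0.07],[0,0,0]]' --turn '[[0,0,0],[0,0,0],[0,0,0],[0,0,0],[0,0,0]]'

```text
t: 11.15
ee_pos: [0.4981, -0.0344, 0.0792]
tool_rot: [0.701, 0.095, 0.701, -0.095]
force: [0.3, -0.5, 0.5]
finger_gap: 0.0003
```

Call:
drive_tool --jaw '[1]' --travel '[[0,0,-0.03]]' --turn '[[0,0,0]]'

```text
t: 11.25
ee_pos: [0.4983, -0.0345, 0.0785]
tool_rot: [0.701, 0.095, 0.701, -0.095]
force: [0.7, 0.7, -0.1]
finger_gap: 0.0004
```

Call:
drive_tool --jaw '[1]' --travel '[[0,0,-0.03]]' --turn '[[0,0,0]]'

```text
t: 11.35
ee_pos: [0.4984, -0.0344, 0.0779]
tool_rot: [0.701, 0.095, 0.701, -0.095]
force: [-3.8, 1.3, 14.8]
finger_gap: 0.0004
```

Call:
drive_tool --jaw '[1,1,1]' --travel '[[0,0,0],[0,0,0],[0,0,0]]' --turn '[[0,0,0],[0,0,0],[0,0,0]]'

```text
t: 11.65
ee_pos: [0.4984, -0.0345, 0.078]
tool_rot: [0.701, 0.095, 0.701, -0.095]
force: [-0.7, 0.8, 5.1]
finger_gap: 0.0005
```

```bash
python3 st.py
```

```text
11.65 [ 0.4984 -0.0345  0.078 ] F [-0.71  0.83  5.08] gap 0.0005 zang -15.39 [ 0.  0. -1.]
```

Call:
drive_tool --jaw '[1,1,1,1]' --travel '[[0,0,-0.01],[0,0,0],[0,0,0],[0,0,0]]' --turn '[[0,0,0],[0,0,0],[0,0,0],[0,0,0]]'

```text
t: 12.05
ee_pos: [0.4983, -0.0344, 0.0779]
tool_rot: [0.701, 0.095, 0.701, -0.095]
force: [-2.1, 0.6, 8.7]
finger_gap: 0.0002
```

Call:
drive_tool --jaw '[1,1,1]' --travel '[[0,0,0],[0,0,0],[0,0,0]]' --turn '[[0,0,0],[0,0,0],[0,0,0]]'

```text
t: 12.35
ee_pos: [0.4984, -0.0344, 0.0779]
tool_rot: [0.701, 0.095, 0.701, -0.095]
force: [-2.2, 0.3, 8.7]
finger_gap: 0.0005
```

The corner holds about 9 N with the pan top steady at 70 mm, so there is no rocking. Withdrawing.

Call:
drive_tool --jaw '[1,1,1,1,1,1,1,1,1,1,1,1]' --travel '[[0,0,0.1],[0,0,0.5],[0,0,1],[0,0,1],[0,0,1],[0,0,1],[0,0,1],[-0.3,1,0],[-0.3,1,0],[-0.3,1,0],[-0.3,1,0],[-0.3,1,0]]' --turn '[[0,0,0],[0,0,0],[0,0,0],[0,0,0],[0,0,0],[0,0,0],[0,0,0],[0,0,0],[0,0,0],[0,0,0],[0,0,0],[0,0,0]]'

```text
t: 13.55
ee_pos: [0.4528, 0.1166, 0.2455]
tool_rot: [0.701, 0.095, 0.701, -0.095]
force: [0.8, -0.2, -0.4]
finger_gap: 0.0004
```

Call:
drive_tool --jaw '[1,1,1,1,1,1]' --travel '[[0,1,0],[0,1,0],[0,1,0],[0,1,0],[0,1,0],[0,0,0]]' --turn '[[0,0,0],[0,0,0],[0,0,0],[0,0,0],[0,0,0],[0,0,0]]'

```text
t: 14.15
ee_pos: [0.4533, 0.2684, 0.2454]
tool_rot: [0.701, 0.094, 0.701, -0.093]
force: [0.5, -0.6, 0.9]
finger_gap: 0.0
```

```bash
python3 st.py; python3 - <<'E'
from h import *
for c in('top','scene'):
    im=snap(c,c+'6'); 
    x,y=(130,130) if c=='top' else (130,110)
    cv2.imwrite(f'pics/{c}6c.png',cv2.resize(im[y:y+150,x:x+240,::-1],None,fx=3.3,fy=3.3,interpolation=cv2.INTER_CUBIC))
E
```

```text
14.15 [0.4533 0.2684 0.2454] F [ 0.51 -0.62  0.89] gap 0.0 zang -15.25 [ 0.     0.001 -1.   ]
```

View pics/scene6c.png

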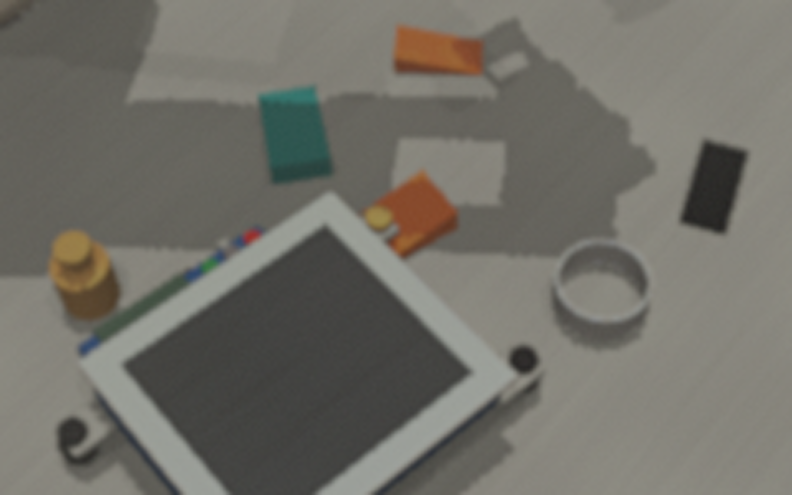

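View pics/top6c.png

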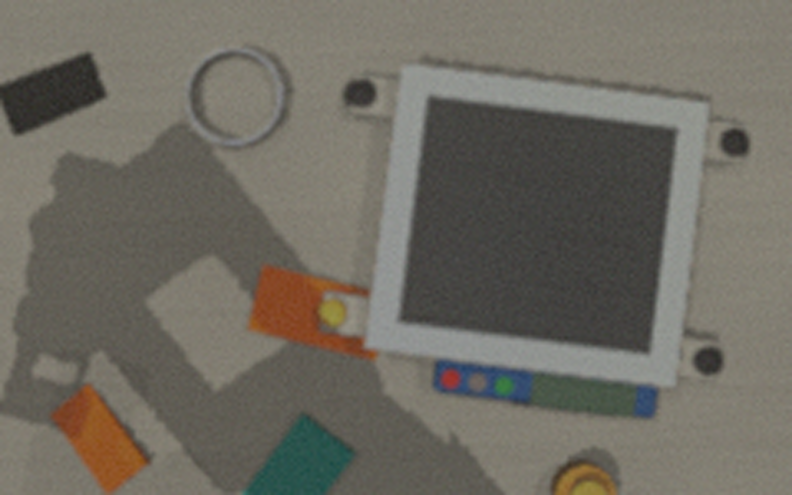

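The scale and wedge have not moved since before the press: brass cap at (332,313), wedge back at about (255,300) in the top crop. Weight and ring mould are where they were, so I'm handing in.

```bash
python3 -c "
from workcell import manip
print(manip.finish_job())"
```

```text
the job is handed in; nothing more can be done
None
```

The wedge is seated under the brass stud and the scale no longer rocks. I handed the job in at about 14 s of the 48 s allowed.

- **Wedging:** I pushed the large orange wedge, thin end first, under the stud with closed fingers. I stopped when the wrist force reached about 5 N. By my measurements the stud then sat at wedge x of about +9 to +10 mm.
- **Press check:** I pressed on the front-left pan corner and the pan top stayed at about 70 mm, so the scale held level. The force steadied at about 5 N, then about 9 N. First contact was stiffer than I meant, with a brief reading of 15 N.
- **Last pictures:** After withdrawing, the scale's caps were at the same pixels as at the start, and the wedge had not moved since before the press. The brass weight and ring mould were where they started. The bottle was outside the final cropped views, but the arm never went near it while low down.

No check failed or disagreed. The force readings carry up to about 1 N of noise.

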